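# Trip test on a storeroom test console

### The job

Do the trip test on the sloping grey console: press the red test button, going in under its blue guard bars, until the orange lever drops; then lift the lever back up until it stands fully home by itself. Finally slide the yellow marker all the way from the red end to the green end of its track to show that the test is done, leaving the blue bin, the carton and the canister where they are.

Things in the scene. Friction and masses are not known exactly. Their poses are not given: they have to be found in the camera images.
- console: Fixed grey steel console, 210 mm wide (y), 214 mm deep (x -135 to 79 mm), 180 mm high. Origin on the table; x away from the robot, y left, z up. In front a level sill 50 mm high (x -135 to -85 mm); behind it a white panel rises away from the robot at 40 degrees (from x -85, z 50 to x 68, z 178 mm), its normal leaning back to the robot, 40 degrees from vertical.
- guard_bar (a point): Middle of the lower of two blue 7 mm guard bars, 120 mm wide along y, above the button. From the unpressed button's top this bar's axis is 52 mm out along the panel normal and 32 mm up the slope; the other is 46 mm out and 50 mm up the slope. They bar the way from straight above; along the normal the way is free.
- button_top (a point): Centre of the top of the red round test button (32 mm diameter, in a yellow ring on the white panel, standing 14 mm out of it). It is pushed in along the panel normal (tool tilted 40 degrees from vertical, pointing away from the robot and down).
- test_button (a joint): Travel of the test button, m: 0 out, 0.010 fully in; a spring returns it. It needs about 5 N. Past about 0.006 it trips the lever.
- lever (a joint): Angle of the orange lever, rad: 0 = home, upright and leaning 0.21 rad past the vertical away from the robot against its stop; grows as it falls towards the robot; 1.5 = fully dropped (1.29 rad from vertical, towards the robot). It turns about the console's y axis. It balances at 0.21: below this its own weight carries it home, above it falls.
- lever_grip (a point): Middle of the width of the orange lever's grip, 130 mm from the hinge; the square grip is 22 x 22 mm and runs from 75 to 155 mm from the hinge. The lever stands beside the console on its left (+y) side, 150 mm from the console's middle. Weight about 0.25 kg with its shaft.
- lever_hinge (a point): Point of the lever's hinge axis in the plane of the lever, 150 mm to the left of the console's middle and about 106 mm above the table (fixed).
- marker (a joint): Position of the yellow marker, m: 0 at the red end (console's left, +y), 0.090 at the green end (right, -y); it slides along the console's -y with about 1.5 N of friction.
- marker_top (a point): Centre of the top face of the yellow marker block (22 mm in x, 24 mm along its track, 40 mm tall), which slides on a black track on the sill; its top is 97 mm above the table, its underside 57 mm.
- blue_bin: Loose blue open parts bin, 160 x 110 x 75 mm, a bystander on the left of the console; origin at the centre of its underside.
- carton: Loose closed cardboard carton, 120 x 150 x 90 mm, a bystander behind the console; origin at the centre of its underside.
- canister: Loose white plastic canister with handle and black cap, 90 x 110 x 185 mm, a bystander on the right of the console; origin at the centre of its underside.

How it is judged:
By the outcome, as a careful person would: the job done as asked, in the order asked, and still so for the second after the job is handed in, with the robot touching nothing.
It also fails if it takes over 64 s, if anything falls off the work surface, if the arm or the gripper's body presses on something with over 40 N, if the wrist force passes 120 N, or if a joint passes its speed limit or range.

### The arm

A 6-joint arm with a two-finger parallel gripper is mounted at the origin on the work surface. World frame = base frame: x ahead of the robot, y to its left, z up, the work surface at z = 0. Lengths are in m, angles in degrees, forces in N, time in s.
With the tool pointing down it reaches from about 0.35 to 0.875 m from the base axis. Payload 4.2 kg.
Tool frame: the origin (TCP) lies midway between the tips of the shut fingers; the grasp point (between the pads) lies 19 mm behind it; z points along the fingers, y is the line along which they close (so a half turn about z gives the same grasp; the last joint's range is limited). The gripper opens to 87 mm and grips with 3 to 60 N. Pads are 19 mm wide; open, the fingers measure 117 mm over their backs; the gripper's body (75 mm by 190 mm) begins 51 mm behind the grasp point.
Start: joints at [91.765, 22.042, 0.453, 0, -68.411, -14.817], TCP at [0.141, 0.609, 0.223] pointing down, gripper open.
Joint ranges: [-179.83, 179.83], [-69.29, 118.12], [-61.27, 80.66], [-181.25, 117.63], [-171.15, -9.14], [-177.46, 177.46]. Speed limits (degrees/s): [159.86, 159.86, 180, 180, 180, 180].

### API

Orientations are given as a 3x3 rotation matrix whose columns are the frame's x, y, z axes.
In Python, from station import * gives the robot as it stands.
- The arm moves only by the tool move_arm, never from a script. Its argument "targets" is text: rows parted by semicolons, each of 4 numbers parted by spaces: the shift along the world's x, y, z in units of 25 mm (1.0 is 25 mm), then the turn about the world's z in units of 5 degrees (1.0 is 5 degrees). In form: tx ty tz spin; .... A call has 1 to 10 rows; each row shifts and turns the commanded pose from where the row before left it; what a row does not reach is not made up. A row lasts 1/12 s, in which the tool goes at most 41.7 mm and 7.16 degrees, less where a joint would pass 70% of its speed; a pose out of reach is approached as far as the arm can. A call is refused whole if a number of a shift passes 1 or a number of a turn 1, either way. A call with a gripper value outside its range is refused whole. "gripper" is the finger opening in mm, from 0 to 87, set as the call begins (left out, the last holds). The fingers move at their own pace and stop on an object; the grip force is fixed at half the most. Time passes only in rows, so rows that do not move let the fingers close. It gives the time, the measured TCP pose, the force, the opening and the grip force at its end, in the units of the state.
- sense(): the state, without advancing time (a new reading comes with each control period).
- capture(name): name is "side" or "top"; returns a dict with "image" (420x560x3 uint8, blue, green, red), "fx", "fy", "cx", "cy" (pixels), "world_from_camera" (4x4, takes a point from camera to world coordinates). Camera axes: x right, y up, looking along -z (the intrinsics and any distortion apply to the point x, -y, -z); pixel columns grow to the right and rows downward; lengths in m; the calibration is good to about 2 mm. A picture is of the moment at which its call begins. There is no depth.
- finish_job(): hands the job in; it is judged then, once.
The state is a dict: "time_s": time; "joints": joint angles; "joint_velocities": joint speeds; "effort": joint torques, N m; "tcp_pos": TCP position; "ee_rot": TCP orientation; "wrist_force": force on the tool from outside, world axes, zero at the start; "moment": the same for the moment, N m; "gripper_width": opening from 0.0 (shut) to 1.0 (fully open); "gripper_force": force on a finger pad.
Only numpy, scipy, OpenCV 4.12 (cv2) and the standard library are available. Lean on these libraries where they do the work, as an engineer would, in place of code of your own. Each camera call takes 0.05 s, during which the arm holds its last target. There are 200 camera calls.

## Working session

There is one attempt and no reset: what is moved stays moved. The work goes in short steps, Python scripts to look and compute and a tool call to move; the robot and the scene stay as the last step left them, time stands still between calls to the robot, and variables do not carry over. Pictures are saved under pics/ and viewed, at most 10 in all, crops included, and the job is handed in when it is done.

Besides the shell and the picture viewer there is one more tool, called after "Emit:" as a command line: name --argument value ..., lists and objects as JSON in quotes. move_arm: Moves the arm, as the interface text tells. Its arguments: {"type":"object","properties":{"targets":{"type":"string"},"gripper":{"type":"number"}},"required":["targets"]}

```bash
mkdir -p pics; ls; python3 - <<'E'
from station import *
import cv2
for n in("side","top"):
    c=capture(n); cv2.imwrite(f"pics/{n}0.png",c["image"]); print(n,c["fx"],c["fy"],c["cx"],c["cy"],[k for k in c]); print(c["world_from_camera"])
s=sense(); print(s)
E
```

```text
pics
side 394.4828703724676 394.4828703724676 277.8032115410891 207.64288937412192 ['image', 'fx', 'fy', 'cx', 'cy', 'world_from_camera']
[[ 0.95578696  0.20506296 -0.21076163  0.41437083]
 [-0.29382269  0.63719206 -0.71249878 -0.72695985]
 [-0.01181148  0.74292359  0.66927201  0.82076434]
 [ 0.          0.          0.          1.        ]]
top 430.3854607074749 430.3854607074749 279.4152915575751 205.23795321330354 ['image', 'fx', 'fy', 'cx', 'cy', 'world_from_camera']
[[ 0.00721807  0.9969334  -0.07792107  0.54783899]
 [-0.99974301  0.00551984 -0.02198762  0.00489986]
 [-0.02149008  0.07805976  0.99671704  1.14078981]
 [ 0.          0.          0.          1.        ]]
{'time_s': 0.1, 'joints': array([ 9.17641422e+01,  2.20864311e+01,  3.87536767e-01, -2.41388261e-02,
       -6.84113804e+01, -1.48177489e+01]), 'joint_velocities': array([ 0.06329938, -0.25769006,  0.15941898,  0.01309204, -0.00100037,
        0.07462876]), 'effort': array([-5.76794446e-04, -3.91691458e+01,  1.87934625e+01,  4.23196837e+00,
        1.34052912e-02, -7.86307442e-05]), 'tcp_pos': array([0.14101916, 0.60833118, 0.22157076]), 'ee_rot': array([[ 9.74124081e-01, -2.26013636e-01, -3.32311767e-04],
       [-2.26013851e-01, -9.74122165e-01, -1.93577317e-03],
       [ 1.13798874e-04,  1.96079032e-03, -9.99998071e-01]]), 'wrist_force': array([ 0.17975644,  0.66703368, -0.2958441 ]), 'moment': array([-0.01064019,  0.00100395, -0.08180597]), 'gripper_force': 0.0, 'gripper_width': 0.997915701892799}
```

View pics/side0.png

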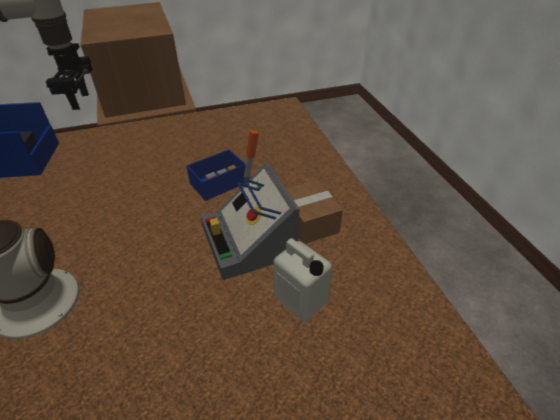

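View pics/top0.png

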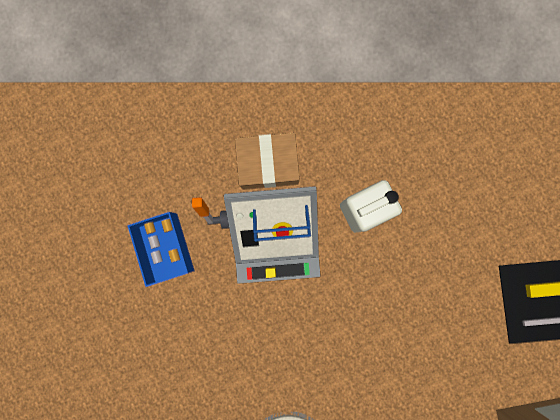

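The side view shows the console around (250,220) with the marker at (215,227), the button at (252,216) and the lever at (252,145). The top view shows the button at (282,231), the marker at (270,272) and the lever grip at (200,207). The console has a slight yaw.

```bash
cat > h.py <<'E'
from station import *
import cv2, numpy as np
def ray(c,px):
    d=np.array([(px[0]-c["cx"])/c["fx"],-(px[1]-c["cy"])/c["fy"],-1.]);T=c["world_from_camera"]
    return T[:3,3],T[:3,:3]@d
def onz(c,px,z):
    o,d=ray(c,px); return o+d*(z-o[2])/d[2]
def tri(c1,p1,c2,p2):
    A=[];b=[]
    for c,p in((c1,p1),(c2,p2)):
        o,d=ray(c,p);d=d/np.linalg.norm(d);P=np.eye(3)-np.outer(d,d);A.append(P);b.append(P@o)
    x=np.linalg.lstsq(np.vstack(A),np.hstack(b),rcond=None)[0]
    return x,[round(float(np.linalg.norm(a@x-bb))*1000,1) for a,bb in zip(A,b)]
def proj(c,X):
    T=c["world_from_camera"];q=T[:3,:3].T@(np.asarray(X)-T[:3,3]);return np.array([c["cx"]-c["fx"]*q[0]/q[2],c["cy"]+c["fy"]*q[1]/q[2]])
R=dict(red=((0,150,80),(6,255,255)),orange=((6,170,120),(14,255,255)),yellow=((20,150,90),(32,255,255)),green=((50,120,50),(80,255,255)))
def blobs(c,col,box):
    h=cv2.cvtColor(c["image"],cv2.COLOR_BGR2HSV);m=cv2.inRange(h,*R[col]);k=np.zeros_like(m);x0,y0,x1,y1=box;k[y0:y1,x0:x1]=m[y0:y1,x0:x1]
    n,l,s,ce=cv2.connectedComponentsWithStats(k,connectivity=8)
    return [(s[i,4],s[i,:4].tolist(),ce[i].round(1).tolist()) for i in range(1,n) if s[i,4]>5]
E
python3 - <<'E'
from h import *
S=capture("side");T=capture("top")
for col in R:
    print(col,"S",blobs(S,col,(195,120,300,280)));print("   T",blobs(T,col,(185,180,325,285)))
a=cv2.resize(T["image"][180:290,180:330],None,fx=5,fy=5,interpolation=cv2.INTER_CUBIC)
b=cv2.resize(S["image"][120:280,190:310],None,fx=4.9,fy=4.9,interpolation=cv2.INTER_CUBIC)[:600]
cv2.imwrite("pics/a.png",a);cv2.imwrite("pics/b.png",b)
g=cv2.resize(S["image"][30:120,30:120],None,fx=6,fy=6,interpolation=cv2.INTER_CUBIC);cv2.imwrite("pics/g.png",g)
E
```

```text
red S [(np.int32(53), [247, 210, 10, 10], [250.6, 215.0]), (np.int32(13), [206, 218, 6, 4], [207.8, 219.5])]
   T [(np.int32(49), [276, 231, 13, 5], [282.5, 233.0]), (np.int32(59), [247, 267, 5, 13], [249.0, 273.2])]
orange S [(np.int32(25), [250, 130, 8, 4], [253.4, 131.2])]
   T [(np.int32(146), [192, 197, 17, 20], [199.7, 208.2])]
yellow S [(np.int32(16), [254, 207, 7, 5], [257.4, 209.1]), (np.int32(42), [247, 215, 13, 9], [253.2, 220.3]), (np.int32(49), [210, 218, 9, 8], [213.9, 221.9])]
   T [(np.int32(65), [272, 222, 20, 7], [281.4, 224.7]), (np.int32(16), [289, 230, 4, 5], [290.4, 232.1]), (np.int32(16), [272, 232, 4, 5], [273.8, 233.7]), (np.int32(100), [265, 267, 11, 11], [270.0, 272.2])]
green S [(np.int32(6), [258, 186, 3, 3], [258.7, 186.7]), (np.int32(45), [220, 252, 11, 6], [225.1, 254.7])]
   T [(np.int32(15), [250, 212, 3, 6], [251.1, 214.3]), (np.int32(54), [304, 263, 5, 12], [306.2, 268.2])]
```

View pics/a.png

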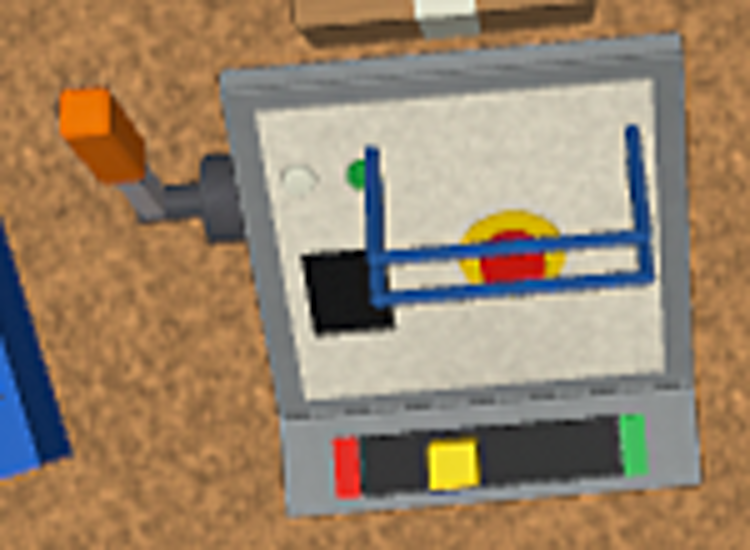

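View pics/g.png

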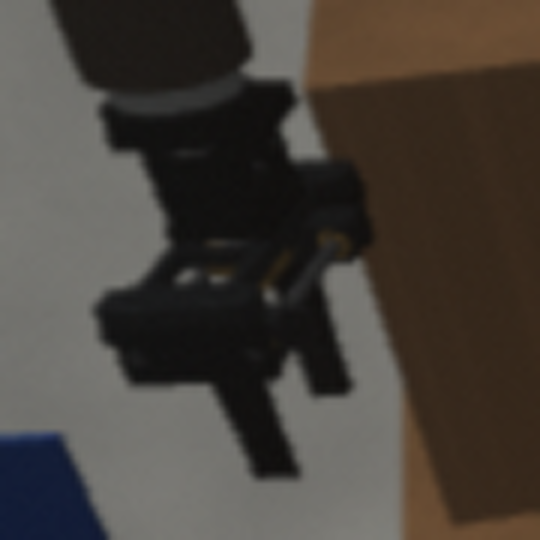

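The crop shows the bars crossing over the button at crop y 250 and 290, the lever hinge at the left, and the marker a little right of the red end. The gripper picture shows slim straight fingers below a wide body.

```bash
python3 - <<'E'
from h import *
S=capture("side");T=capture("top")
r=onz(T,(249,272.7),.058);g=onz(T,(306.2,268.6),.058);m=onz(T,(270,271.7),.097)
print("red",r,"green",g,"marker",m)
d=r-g;yaw=np.degrees(np.arctan2(-d[0],d[1]));print("yaw",yaw,np.linalg.norm(d))
# crop corners (px=180+X/5): sill front at z=.05, sill/back lines
for n,p,z in(("FL",(289,515),.05),("FR",(699,482),.05),("BL",(222,72),.18),("BR",(680,36),.18)):
    print(n,onz(T,(180+p[0]/5-.4,180+p[1]/5-.4),z))
print("sill-side red/green",onz(S,(208,220.5),.058),onz(S,(225,254.7),.058))
print("btn",tri(T,(281.8,230.5),S,(250.6,214.8)),onz(T,(281.8,230.5),.115))
print("levertip approx",tri(T,(197,201),S,(253.4,131)))
print("bars: mid lower",[onz(T,(180+x/5-.4,180+y/5-.4),z) for x,y,z in((380,300,.17),(650,280,.17))])
yaw=np.radians(5)
E
```

```text
red [0.46308425 0.10353865 0.058     ] green [ 0.47447666 -0.03912112  0.058     ] marker [0.46896971 0.04941952 0.097     ]
yaw 4.565793129559016 0.14311393169084125
FL [0.43755106 0.13315026 0.05      ]
FR [ 0.45583562 -0.07252527  0.05      ]
BL [0.64762956 0.15102264 0.18      ]
BR [ 0.66488658 -0.05479296  0.18      ]
sill-side red/green [0.45293176 0.09353308 0.058     ] [ 0.47323258 -0.04537629  0.058     ]
btn (array([0.56444058, 0.02207147, 0.1119931 ]), [3.4, 3.4]) [0.56775696 0.02141646 0.115     ]
levertip approx (array([0.62314683, 0.19604047, 0.25438218]), [1.9, 1.9])
bars: mid lower [array([0.54582943, 0.07939091, 0.17      ]), array([ 0.55567071, -0.04202574,  0.17      ])]
```

View pics/b.png

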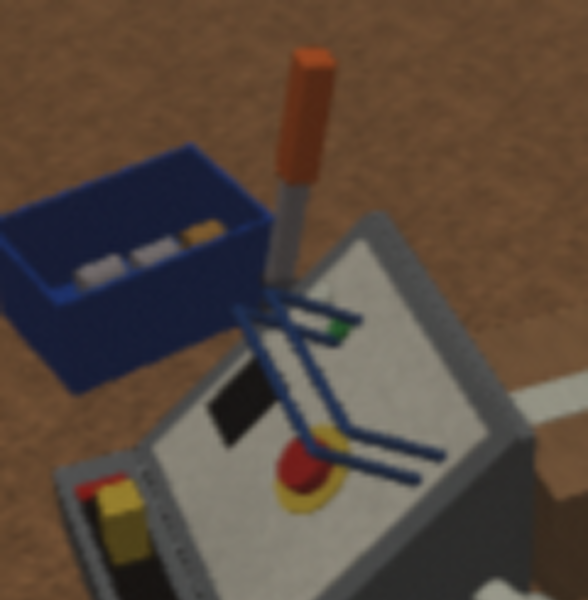

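Emit:
move_arm --targets "0.5 0 1 0.4;0.8 -0.4 1 0.4;0.8 -0.4 1 0.4;0.8 -0.4 1 0.4;0.8 -0.4 1 0.4;0.8 -0.4 1 0.4;0.8 -0.4 1 0.4;0.8 -0.4 1 0.4;0.8 -0.4 1 0.4;0.8 -0.8 0 0" --gripper 0

```text
time_s: 1.13
tcp_pos: [0.3355, 0.5099, 0.4525]
ee_rot: [[0.996, 0.088, 0.005], [0.088, -0.996, 0.008], [0.006, -0.007, -1.0]]
wrist_force: [-0.0, 0.7, 0.6]
gripper_width: 0.326
gripper_force: 0.0
```

Emit:
move_arm --targets "0.9 -0.9 0 0;0.9 -0.9 0 0;0.9 -0.9 0 0;0.9 -0.9 0 0;0.9 -0.9 0 0;0.9 -0.9 0 0;0.9 -0.9 0 0;0.9 -0.9 0 0;0.9 -0.9 0 0;0.9 -0.9 0 0"

```text
time_s: 1.97
tcp_pos: [0.5594, 0.2825, 0.4476]
ee_rot: [[0.996, 0.086, -0.0], [0.086, -0.996, 0.0], [-0.0, -0.0, -1.0]]
wrist_force: [-0.6, -0.1, -0.1]
gripper_width: 0.003
gripper_force: 0.0
```

Emit:
move_arm --targets "1 0 0 0;1 0 0 0;1 0 0 0;1 0 0 0;1 0 0 0;1 0 0 0;1 0 0 0;1 0 0 0;1 0 0 0;1 0 0 0"

```text
time_s: 2.8
tcp_pos: [0.7807, 0.2739, 0.4166]
ee_rot: [[0.996, 0.087, 0.017], [0.087, -0.996, 0.003], [0.017, -0.001, -1.0]]
wrist_force: [0.2, -0.1, 0.1]
gripper_width: 0.002
gripper_force: 0.0
```

Emit:
move_arm --targets "1 0 1 0;1 0 1 0;1 0 1 0;1 0 1 0;1 0 1 0;1 0 1 0;1 0 1 0;1 0 1 0;1 0 1 0;1 0 1 0"

```text
time_s: 3.63
tcp_pos: [0.8124, 0.2084, 0.4989]
ee_rot: [[0.97, 0.09, 0.226], [0.08, -0.995, 0.052], [0.229, -0.033, -0.973]]
wrist_force: [-0.1, -0.6, 0.1]
gripper_width: 0.0
gripper_force: 0.0
```

```bash
python3 -c "
from station import *;s=sense();print(s['joints'].round(1),s['tcp_pos'])"
```

```text
[  26.5   46.3   80.7    3.3 -111.3   70. ] [0.81241444 0.20837393 0.49887439]
```

Emit:
move_arm --targets "1 0 1 0;1 0 1 0;1 0 1 0;1 0 1 0;1 0 1 0;1 0 1 0;1 0 1 0;1 0 1 0;1 0 1 0;1 0 1 0"

```text
time_s: 4.47
tcp_pos: [0.8533, 0.164, 0.5595]
ee_rot: [[0.899, 0.094, 0.429], [0.065, -0.994, 0.082], [0.434, -0.046, -0.9]]
wrist_force: [-0.0, -0.1, -0.2]
gripper_width: 0.007
gripper_force: 0.0
```

```bash
python3 -c "
from station import *;s=sense();print(s['joints'].round(1),s['tcp_pos'])"
```

```text
[  23.4   43.7   80.7    5.5 -101.6   73.8] [0.85334624 0.16395735 0.55946345]
```

25.8° of tilt and rising; continue to 40°.

Emit:
move_arm --targets "1 0 1 0;1 0 1 0;1 0 1 0;1 0 1 0;1 0 1 0;1 0 1 0;1 0 1 0;1 0 1 0;1 0 1 0;1 0 1 0"

```text
time_s: 5.3
tcp_pos: [0.9008, 0.1334, 0.6148]
ee_rot: [[0.78, 0.097, 0.619], [0.044, -0.994, 0.1], [0.625, -0.051, -0.779]]
wrist_force: [-0.5, 0.0, 0.2]
gripper_width: 0.005
gripper_force: 0.0
```

Emit:
move_arm --targets "1 0 1 0;1 0 1 0;1 0 1 0"

```text
time_s: 5.55
tcp_pos: [0.9156, 0.1263, 0.6311]
ee_rot: [[0.735, 0.097, 0.671], [0.037, -0.994, 0.103], [0.677, -0.051, -0.734]]
wrist_force: [0.1, -1.2, -0.0]
gripper_width: 0.004
gripper_force: 0.0
```

```bash
python3 -c "
from station import *;s=sense();print(s['joints'].round(1),s['tcp_pos'])"
```

```text
[ 20.4  42.4  80.6   7.9 -86.1  76.6] [0.91560017 0.12625307 0.63113638]
```

Emit:
move_arm --targets "-1 -0.3 0 -0.7;-1 -0.3 0 0;-1 -0.3 0 0;-1 -0.3 0 0;-1 -0.3 0 0;-1 -0.3 0 0;-1 -0.3 0 0;-1 -0.3 0 0;-1 -0.3 0 0;-1 -0.3 0 0"

```text
time_s: 6.38
tcp_pos: [0.6786, 0.0553, 0.633]
ee_rot: [[0.737, 0.06, 0.673], [0.009, -0.997, 0.078], [0.676, -0.052, -0.735]]
wrist_force: [0.2, -0.0, 0.8]
gripper_width: 0.001
gripper_force: 0.0
```

Emit:
move_arm --targets "-1 -0.2 -1 0;-1 -0.2 -1 0;-1 -0.2 -1 0;-1 -0.2 -1 0;-1 -0.2 -1 0;-1 -0.2 -1 0;-1 -0.2 -1 0;-1 -0.2 -1 0;-0.5 0 -1 0;0 0 0 0"

```text
time_s: 7.22
tcp_pos: [0.4621, 0.0132, 0.3987]
ee_rot: [[0.746, 0.059, 0.664], [0.012, -0.997, 0.075], [0.666, -0.048, -0.744]]
wrist_force: [-1.0, -1.1, -2.5]
gripper_width: 0.004
gripper_force: 0.0
```

```bash
python3 - <<'E'
from h import *
s=sense();print(s['joints'].round(1),s['tcp_pos'],s['ee_rot'].round(3))
S=capture("side");T=capture("top")
# button in console plane
o0=np.array([.580,.0415,0]);y=np.radians(5);n=np.array([-.643*np.cos(y),-.643*np.sin(y),.766])
p0=o0+np.array([-.085*np.cos(y),-.085*np.sin(y),.05])+.014*n
for c,px in((T,(281.8,230.5)),(S,(250.6,214.8)),(T,(282.3,231.2))):
    o,d=ray(c,px);print(o+d*(n@(p0-o))/(n@d))
E
```

```text
[ 30.9 -21.5 -39.6  28.  -36.   43.9] [0.46206001 0.01316428 0.39869147] [[ 0.746  0.059  0.664]
 [ 0.012 -0.997  0.075]
 [ 0.666 -0.048 -0.744]]
[0.5675103  0.02121192 0.12770311]
[0.55933157 0.01381121 0.12032236]
[0.56590117 0.02004692 0.12627227]
```

Emit:
move_arm --targets "0 0 -1 0;0 0 -1 0;0 0 -1 0;0 0 -1 0;0 0 -1 0;0 0 -1 0;0 0 -0.5 0;0 0 0 0;0 0 0 0"

```text
time_s: 8.07
tcp_pos: [0.4626, 0.0162, 0.2736]
ee_rot: [[0.757, 0.061, 0.65], [0.011, -0.997, 0.081], [0.653, -0.054, -0.755]]
wrist_force: [-0.2, 0.5, 0.7]
gripper_width: 0.005
gripper_force: 0.0
```

```bash
python3 - <<'E'
from h import *
s=sense();print(s['joints'].round(1),s['tcp_pos'],s['ee_rot'].round(3).tolist())
S=capture("side");b=cv2.resize(S["image"][120:280,190:310],None,fx=3.75,fy=3.75,interpolation=cv2.INTER_CUBIC)
T=capture("top");a=cv2.resize(T["image"][180:300,180:330],None,fx=3,fy=5,interpolation=cv2.INTER_CUBIC)[:600]
cv2.imwrite("pics/c.png",np.hstack([cv2.resize(b,(340,453)),cv2.resize(a,(450,453))]))
E
```

```text
[ 18.6 -15.  -59.3  54.8  -9.1  22.1] [0.46257471 0.01617893 0.27361762] [[0.757, 0.061, 0.65], [0.011, -0.997, 0.081], [0.653, -0.054, -0.755]]
```

View pics/c.png

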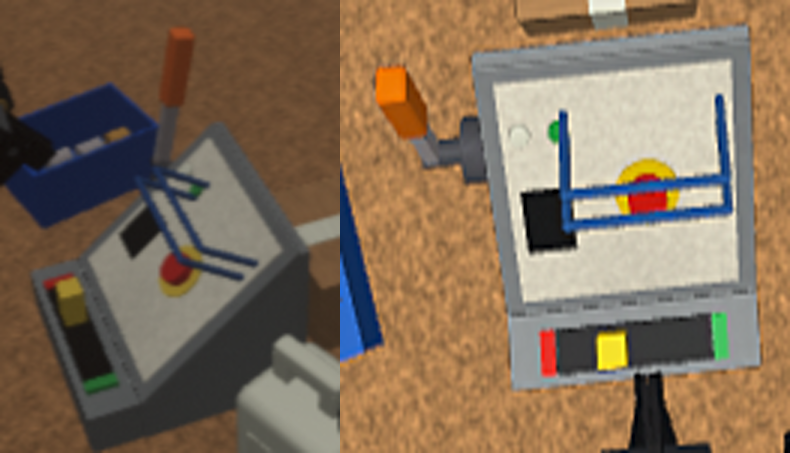

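Emit:
move_arm --targets "0.8 0 0 0;0.8 -0.1 -0.6 0;0.3 0 -1 0;0 0 -1 0;0 0 -1 0;0 0 0 0;0 0 0 0"

```text
time_s: 8.75
tcp_pos: [0.5023, 0.004, 0.2353]
ee_rot: [[0.808, 0.069, 0.585], [0.019, -0.996, 0.092], [0.589, -0.063, -0.806]]
wrist_force: [-0.1, 0.2, -0.2]
gripper_width: 0.008
gripper_force: 0.0
```

```bash
python3 - <<'E'
from h import *
s=sense();print(s['joints'].round(1),s['tcp_pos'],s['ee_rot'].round(3).tolist())
B=np.array([.562,.019,.123]);a=s['ee_rot'][:,2];r=B-s['tcp_pos'];print("to go units",r/.025,"along",r@a, "perp",(r-(r@a)*a)*1000)
E
```

```text
[ 18.5  -6.3 -53.2  38.3  -9.2  38.2] [0.50230971 0.00396626 0.23529186] [[0.808, 0.069, 0.585], [0.019, -0.996, 0.092], [0.589, -0.063, -0.806]]
to go units [ 2.38761161  0.60134964 -4.49167421] along 0.1267792042962312 perp [-14.5139041    3.40965506 -10.15672507]
```

Emit:
move_arm --targets "0 0.2 -0.7 0;0.1 0.2 -0.7 0;0.1 0.1 -0.7 0;0 0 0 0;0 0 0 0"

```text
time_s: 9.17
tcp_pos: [0.5063, 0.0084, 0.2103]
ee_rot: [[0.833, 0.076, 0.548], [0.023, -0.994, 0.103], [0.553, -0.073, -0.83]]
wrist_force: [0.8, -0.1, -0.2]
gripper_width: 0.0
gripper_force: 0.0
```

```bash
cat > q.py <<'E'
from h import *
s=sense();print(s['joints'].round(1),s['tcp_pos'].round(4),s['ee_rot'][:,2].round(3).tolist(),s['wrist_force'].round(1))
B=np.array([.562,.019,.123]);a=s['ee_rot'][:,2];r=B-s['tcp_pos'];print("to go units",r/.025,"along",r@a, "perp",(r-(r@a)*a)*1000)
E
python3 q.py
```

```text
[ 19.5  -3.2 -51.9  32.5  -9.2  42.9] [0.5063 0.0084 0.2103] [0.548, 0.103, -0.83] [ 0.8 -0.1 -0.2]
to go units [ 2.22609298  0.42561929 -3.49365647] along 0.10409633290518053 perp [-1.4100865  -0.07008576 -0.93995632]
```

Emit:
move_arm --targets "0.5 0.1 -0.6 0;0.5 0.1 -0.6 0;0 0 0 0;0 0 0 0"

```text
time_s: 9.5
tcp_pos: [0.5328, 0.0082, 0.1928]
ee_rot: [[0.844, 0.081, 0.53], [0.025, -0.993, 0.112], [0.535, -0.081, -0.841]]
wrist_force: [-1.4, 0.3, 0.2]
gripper_width: 0.008
gripper_force: 0.0
```

```bash
python3 q.py
```

```text
[ 19.    1.5 -47.5  24.7  -9.2  51. ] [0.5328 0.0082 0.1928] [0.53, 0.112, -0.841] [-1.4  0.3  0.2]
to go units [ 1.16926884  0.43097325 -2.7937843 ] along 0.0754115692801921 perp [-10.71973092   2.35072239  -6.44248543]
```

Emit:
move_arm --targets "-0.4 0.2 -0.6 0;-0.4 0.2 -0.7 0;0 0.1 -0.5 0;0 0 0 0;0 0 0 0"

```text
time_s: 9.92
tcp_pos: [0.5159, 0.011, 0.1687]
ee_rot: [[0.862, 0.092, 0.499], [0.029, -0.991, 0.132], [0.507, -0.099, -0.856]]
wrist_force: [-0.5, -0.1, 0.4]
gripper_width: 0.002
gripper_force: 0.0
```

```bash
python3 q.py
```

```text
[ 20.1   2.5 -47.8  17.3  -9.2  57.3] [0.5159 0.011  0.1687] [0.499, 0.132, -0.856] [-0.5 -0.1  0.4]
to go units [ 1.84246218  0.32056471 -1.82610724] along 0.06314497213351747 perp [14.54824752 -0.32808354  8.42695165]
```

Emit:
move_arm --targets "0.4 0.15 -0.5 0;0.4 0.15 -0.5 0;0 0 0 0;0 0 0 0"

```text
time_s: 10.25
tcp_pos: [0.5384, 0.0142, 0.15]
ee_rot: [[0.868, 0.096, 0.487], [0.031, -0.989, 0.142], [0.495, -0.108, -0.862]]
wrist_force: [0.0, 0.2, 0.5]
gripper_width: 0.003
gripper_force: 0.0
```

```bash
python3 q.py
```

```text
[ 19.5   6.8 -43.7  10.4  -9.2  64.7] [0.5384 0.0142 0.15  ] [0.487, 0.142, -0.862] [0.  0.2 0.5]
to go units [ 0.94222494  0.19054615 -1.07917887] along 0.03539599488149921 perp [ 6.32748174 -0.24566815  3.53239957]
```

Emit:
move_arm --targets "0.25 0.1 -0.4 0;0.25 0.05 -0.4 0;0 0 0 0;0 0 0 0"

```text
time_s: 10.58
tcp_pos: [0.5519, 0.0148, 0.1337]
ee_rot: [[0.872, 0.1, 0.479], [0.032, -0.988, 0.149], [0.488, -0.115, -0.865]]
wrist_force: [0.0, -0.6, 0.4]
gripper_width: 0.002
gripper_force: 0.0
```

```bash
python3 q.py
```

```text
[ 18.7   9.9 -40.9   4.7  -9.2  70.9] [0.5519 0.0148 0.1337] [0.479, 0.149, -0.865] [ 0.  -0.6  0.4]
to go units [ 0.40530148  0.16619801 -0.42849992] along 0.014739498160967854 perp [3.07165863 1.96129526 2.03837175]
```

Close; press in small steps watching the force.

Emit:
move_arm --targets "0.2 0.1 -0.3 0;0.1 0.05 -0.15 0;0 0 0 0"

```text
time_s: 10.83
tcp_pos: [0.5605, 0.0171, 0.1241]
ee_rot: [[0.874, 0.102, 0.475], [0.032, -0.988, 0.153], [0.485, -0.119, -0.867]]
wrist_force: [-0.4, 0.4, 1.2]
gripper_width: 0.007
gripper_force: 0.5
```

```bash
python3 q.py
```

```text
[ 18.5  11.7 -39.2   1.7  -9.2  74.1] [0.5605 0.0171 0.1241] [0.475, 0.153, -0.867] [-0.4  0.4  1.2]
to go units [ 0.05933565  0.07587047 -0.04473776] along 0.0019647873692523283 perp [0.55025405 1.59521503 0.58411686]
```

Emit:
move_arm --targets "0.1 0 -0.15 0;0.1 0 -0.15 0;0 0 0 0"

```text
time_s: 11.08
tcp_pos: [0.566, 0.0168, 0.1177]
ee_rot: [[0.874, 0.104, 0.474], [0.033, -0.987, 0.156], [0.484, -0.121, -0.867]]
wrist_force: [-2.4, 1.6, 3.2]
gripper_width: 0.004
gripper_force: 1.7
```

Emit:
move_arm --targets "0.1 0 -0.12 0;0 0 0 0"

```text
time_s: 11.25
tcp_pos: [0.5674, 0.0165, 0.1162]
ee_rot: [[0.875, 0.105, 0.473], [0.033, -0.987, 0.157], [0.483, -0.122, -0.867]]
wrist_force: [-17.0, 5.2, 19.2]
gripper_width: 0.006
gripper_force: 12.1
```

```bash
python3 q.py;python3 - <<'E'
from h import *
T=capture("top");print(blobs(T,"orange",(150,150,325,300)))
E
```

```text
[ 17.9  13.1 -37.6  -1.4  -9.4  77.7] [0.5674 0.0165 0.1162] [0.473, 0.157, -0.867] [-17.    5.2  19.2]
to go units [-0.2161187   0.09829252  0.2720984 ] along -0.008067545517828957 perp [-1.58574652  3.72390994 -0.19109762]
[(np.int32(138), [193, 222, 17, 16], [202.5, 228.0])]
```

Emit:
move_arm --targets "-0.2 -0.05 0.35 0;-0.45 -0.1 0.75 0;-0.45 -0.1 0.75 0;-0.45 -0.1 0.75 0;-0.5 0 0.7 0;-0.6 0 0.8 0;-0.6 0 0.8 0;-0.3 0.3 1 0;0 0.5 0.8 0;0 0 0 0" --gripper 60

```text
time_s: 12.13
tcp_pos: [0.4817, 0.0288, 0.2879]
ee_rot: [[0.87, 0.107, 0.482], [0.034, -0.987, 0.159], [0.493, -0.122, -0.862]]
wrist_force: [0.4, -0.7, -0.8]
gripper_width: 0.651
gripper_force: 0.0
```

```bash
python3 q.py;python3 - <<'E'
from h import *
T=capture("top");S=capture("side");bt=blobs(T,"orange",(150,180,325,320));print(bt,blobs(S,"orange",(150,100,325,300)))
for z in(.14,.15,.16):print(z,onz(T,bt[0][2],z))
b=S["image"][110:290,150:330];a=T["image"][170:350,150:330]
cv2.imwrite("pics/d.png",cv2.resize(np.hstack([b,a]),(800,400),interpolation=cv2.INTER_CUBIC))
E
```

```text
[ 24.9  -9.6 -34.9   6.  -34.4  65.4] [0.4817 0.0288 0.2879] [0.482, 0.159, -0.862] [ 0.4 -0.7 -0.8]
to go units [ 3.21365726 -0.39380888 -6.59437572] along 0.17918937066856916 perp [ -6.04400156 -38.40505383 -10.48736338]
[(np.int32(284), [202, 245, 13, 35], [208.3, 261.5])] [(np.int32(21), [217, 168, 8, 4], [220.3, 169.6])]
0.14 [0.49438132 0.19088014 0.14      ]
0.15 [0.49491547 0.1890218  0.15      ]
0.16 [0.49544963 0.18716347 0.16      ]
```

View pics/d.png

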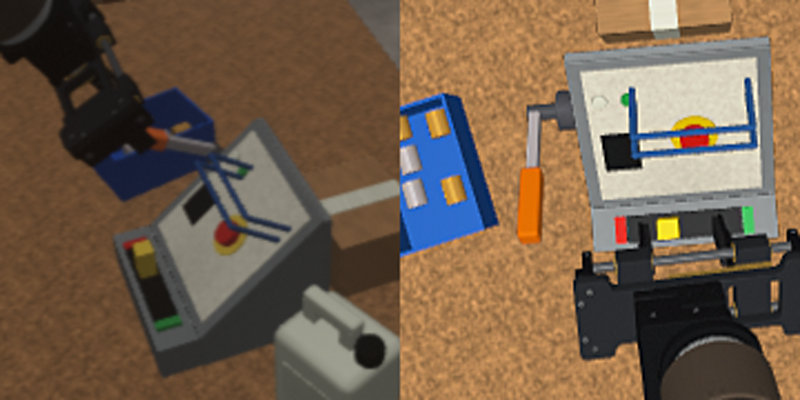

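Emit:
move_arm --targets "0.2 0.9 0 0;0.2 0.9 0 0;0.2 0.9 0 0;0.2 0.9 0 0;0 0.9 -0.3 0;0 0.9 -0.4 0;0 0.9 -0.4 0;0 0.2 -0.4 0;0 0 0 0;0 0 0 0"

```text
time_s: 13.07
tcp_pos: [0.4993, 0.189, 0.2422]
ee_rot: [[0.877, 0.103, 0.47], [0.034, -0.988, 0.153], [0.48, -0.119, -0.869]]
wrist_force: [-0.6, 0.2, -0.1]
gripper_width: 0.69
gripper_force: 0.0
```

```bash
cat > q2.py <<'E'
from h import *
s=sense();a=s['ee_rot'][:,2];g=s['tcp_pos']-.019*a
print(s['joints'].round(1),'tcp',s['tcp_pos'].round(4),'R',s['ee_rot'].round(3).tolist(),s['wrist_force'].round(1),s['gripper_width'].round(3),s['gripper_force'])
print("grasp",g.round(4),"to go",((np.array([.493,.1895,.140])-g)/.025).round(2))
H=np.array([.604,.1995,.106]);r=g-H;print("lever ang from vert toward robot",np.degrees(np.arctan2(-r[0],r[2])),"rad",np.hypot(r[0],r[2]))
E
python3 q2.py
```

```text
Traceback (most recent call last):
  File "q2.py", line 3, in <module>
    print(s['joints'].round(1),'tcp',s['tcp_pos'].round(4),'R',s['ee_rot'].round(3).tolist(),s['wrist_force'].round(1),s['gripper_width'].round(3),s['gripper_force'])
                                                                                                                       ^^^^^^^^^^^^^^^^^^^^^^^^
AttributeError: 'float' object has no attribute 'round'
```

Emit:
move_arm --targets "0 0 -0.8 0;0 0 -0.8 0;0.1 0.1 -0.8 0;0 0 -0.8 0;0 0 0 0;0 0 0 0"

```text
time_s: 13.57
tcp_pos: [0.5048, 0.1896, 0.1806]
ee_rot: [[0.877, 0.098, 0.47], [0.031, -0.988, 0.148], [0.479, -0.116, -0.87]]
wrist_force: [-0.0, -0.1, 0.5]
gripper_width: 0.69
gripper_force: 0.0
```

```bash
sed -i "s/s\['gripper_width'\].round(3)/s['gripper_width']/" q2.py; python3 q2.py
```

```text
[ 33.8   3.4 -53.4  59.6  -9.2   2.9] tcp [0.5048 0.1896 0.1806] R [[0.877, 0.098, 0.47], [0.031, -0.988, 0.148], [0.479, -0.116, -0.87]] [-0.  -0.1  0.5] 0.6897580911362416 0.0
grasp [0.4959 0.1868 0.1971] to go [-0.12  0.11 -2.28]
lever ang from vert toward robot 49.87815029473491 rad 0.14138444897588703
```

Emit:
move_arm --targets "-0.1 0.1 -0.6 0;0 0 -0.6 0;0 0 -0.6 0;0 0 -0.5 0;0 0 -0.4 0;0 0 0 0;0 0 0 0"

```text
time_s: 14.15
tcp_pos: [0.5028, 0.1969, 0.1501]
ee_rot: [[0.9, 0.092, 0.425], [0.041, -0.991, 0.127], [0.433, -0.097, -0.896]]
wrist_force: [-0.3, 0.4, 0.1]
gripper_width: 0.69
gripper_force: 0.0
```

```bash
python3 q2.py
```

```text
[ 34.7   6.8 -53.3  59.1  -9.2   2.3] tcp [0.5028 0.1969 0.1501] R [[0.9, 0.092, 0.425], [0.041, -0.991, 0.127], [0.433, -0.097, -0.896]] [-0.3  0.4  0.1] 0.6897493782808302 0.0
grasp [0.4947 0.1945 0.1671] to go [-0.07 -0.2  -1.08]
lever ang from vert toward robot 60.79154706943522 rad 0.12522596619951476
```

Emit:
move_arm --targets "-0.1 -0.2 -0.7 0;-0.1 -0.1 -0.7 0;0 0 -0.6 0;0 0 0 0;0 0 0 0"

```text
time_s: 14.57
tcp_pos: [0.5003, 0.1917, 0.1284]
ee_rot: [[0.917, 0.086, 0.391], [0.045, -0.993, 0.112], [0.397, -0.085, -0.914]]
wrist_force: [0.9, 0.3, -0.6]
gripper_width: 0.692
gripper_force: 0.0
```

```bash
python3 q2.py
```

```text
[ 35.    8.9 -53.1  55.9  -9.2   4.9] tcp [0.5003 0.1917 0.1284] R [[0.917, 0.086, 0.391], [0.045, -0.993, 0.112], [0.397, -0.085, -0.914]] [ 0.9  0.3 -0.6] 0.6916927237204392 0.0
grasp [0.4929 0.1896 0.1457] to go [ 0.   -0.   -0.23]
lever ang from vert toward robot 70.32101319530304 rad 0.11800645868825967
```

Good. Close.

Emit:
move_arm --targets "0 0 -0.15 0;0 0 0 0;0 0 0 0;0 0 0 0;0 0 0 0;0 0 0 0" --gripper 10

```text
time_s: 15.07
tcp_pos: [0.5005, 0.1881, 0.1267]
ee_rot: [[0.918, 0.08, 0.388], [0.043, -0.994, 0.103], [0.394, -0.078, -0.916]]
wrist_force: [8.2, -12.3, 0.6]
gripper_width: 0.321
gripper_force: 6.3
```

```bash
python3 q2.py
```

```text
[ 35.    9.  -53.1  55.6  -9.7   5.1] tcp [0.5005 0.1881 0.1267] R [[0.918, 0.08, 0.388], [0.043, -0.994, 0.103], [0.394, -0.078, -0.916]] [  8.2 -12.3   0.6] 0.3214514262181482 6.265157429734245
grasp [0.4932 0.1862 0.1441] to go [-0.01  0.13 -0.16]
lever ang from vert toward robot 71.02763380344405 rad 0.11719747497302284
```

Emit:
move_arm --targets "0 -0.15 0 0;0 0 0 0;0 0 0 0;0 0 0 0"

```text
time_s: 15.4
tcp_pos: [0.5006, 0.1855, 0.1267]
ee_rot: [[0.918, 0.082, 0.388], [0.044, -0.993, 0.105], [0.394, -0.08, -0.916]]
wrist_force: [4.1, -3.5, -1.9]
gripper_width: 0.26
gripper_force: 30.0
```

```bash
python3 q2.py
```

```text
[ 34.8   8.9 -53.1  54.8  -9.5   6. ] tcp [0.5006 0.1855 0.1267] R [[0.918, 0.082, 0.388], [0.044, -0.993, 0.105], [0.394, -0.08, -0.916]] [ 4.1 -3.5 -1.9] 0.259523413625812 29.98319669231371
grasp [0.4932 0.1835 0.1441] to go [-0.01  0.24 -0.16]
lever ang from vert toward robot 71.03874365085883 rad 0.11715878741137083
```

Emit:
move_arm --targets "0.15 0.01 0.37 0;0.18 0.02 0.37 0;0.22 0.02 0.34 0;0.24 0.02 0.34 0;0 0 0 0"

```text
time_s: 15.82
tcp_pos: [0.5192, 0.1871, 0.1609]
ee_rot: [[0.92, 0.08, 0.384], [0.043, -0.994, 0.104], [0.39, -0.079, -0.917]]
wrist_force: [-0.7, -2.5, -3.7]
gripper_width: 0.259
gripper_force: 30.2
```

```bash
python3 q2.py
```

```text
[ 40.    8.2 -42.7  29.2 -20.1  27.8] tcp [0.5192 0.1871 0.1609] R [[0.92, 0.08, 0.384], [0.043, -0.994, 0.104], [0.39, -0.079, -0.917]] [-0.7 -2.5 -3.7] 0.2586002942844734 30.173917668289505
grasp [0.5119 0.1851 0.1783] to go [-0.76  0.18 -1.53]
lever ang from vert toward robot 51.84508228677659 rad 0.11710156867775587
```

Following well. Continue.

Emit:
move_arm --targets "0.28 0.02 0.3 0;0.28 0.03 0.29 0;0.33 0.03 0.24 0;0.33 0.03 0.24 0;0 0 0 0"

```text
time_s: 16.23
tcp_pos: [0.5486, 0.1897, 0.1854]
ee_rot: [[0.921, 0.08, 0.381], [0.044, -0.994, 0.104], [0.387, -0.079, -0.919]]
wrist_force: [-1.0, 0.2, -8.4]
gripper_width: 0.259
gripper_force: 30.4
```

```bash
python3 q2.py
```

```text
[ 39.    9.3 -34.7  21.2 -26.1  37.3] tcp [0.5486 0.1897 0.1854] R [[0.921, 0.08, 0.381], [0.044, -0.994, 0.104], [0.387, -0.079, -0.919]] [-1.   0.2 -8.4] 0.2592752877283742 30.42928159753501
grasp [0.5414 0.1878 0.2028] to go [-1.93  0.07 -2.51]
lever ang from vert toward robot 32.89245936678712 rad 0.11532613649801064
```

Emit:
move_arm --targets "0.37 0.03 0.15 0;0.37 0.03 0.15 0;0.39 0.03 0.1 0;0.39 0.03 0.08 0;0 0 0 0"

```text
time_s: 16.65
tcp_pos: [0.591, 0.1968, 0.203]
ee_rot: [[0.915, 0.087, 0.393], [0.045, -0.992, 0.114], [0.4, -0.087, -0.912]]
wrist_force: [0.2, 0.6, 0.2]
gripper_width: 0.135
gripper_force: 0.0
```

```bash
python3 q2.py
```

```text
[ 36.8  12.  -27.4  17.3 -29.   43.6] tcp [0.591  0.1968 0.203 ] R [[0.915, 0.087, 0.393], [0.045, -0.992, 0.114], [0.4, -0.087, -0.912]] [0.2 0.6 0.2] 0.13523826885880302 0.0
grasp [0.5835 0.1947 0.2203] to go [-3.62 -0.21 -3.21]
lever ang from vert toward robot 10.149535959959362 rad 0.1161219096538291
```

```bash
python3 - <<'E'
from h import *
T=capture("top");S=capture("side")
b=S["image"][110:290,150:330];a=T["image"][170:350,150:330]
cv2.imwrite("pics/e.png",cv2.resize(np.hstack([b,a]),(800,400),interpolation=cv2.INTER_CUBIC))
E
python3 q2.py
```

```text
[ 36.9  11.9 -27.6  17.3 -29.1  43.5] tcp [0.5891 0.1956 0.2019] R [[0.917, 0.086, 0.39], [0.045, -0.993, 0.112], [0.397, -0.085, -0.914]] [-0.3 -0.3 -0. ] 0.1194141497964881 0.0
grasp [0.5817 0.1935 0.2192] to go [-3.55 -0.16 -3.17]
lever ang from vert toward robot 11.158043817798351 rad 0.11541846147463725
```

View pics/e.png

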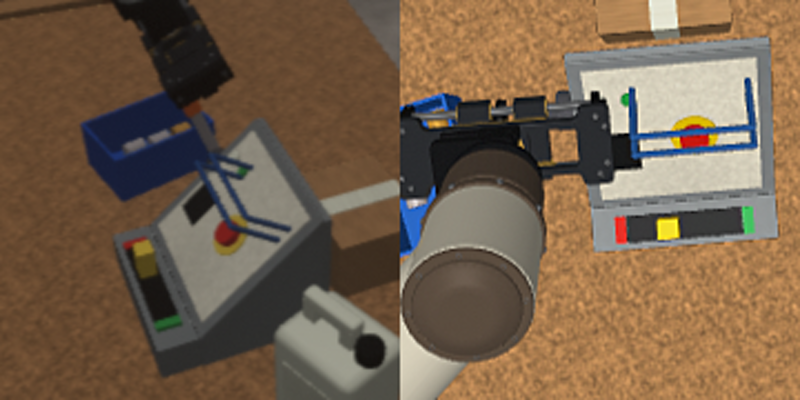

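Emit:
move_arm --targets "0 0 0 0;0 0 0 0;0 0 0 0;0 0 0 0" --gripper 0

```text
time_s: 17.08
tcp_pos: [0.5885, 0.1952, 0.2013]
ee_rot: [[0.917, 0.086, 0.389], [0.046, -0.993, 0.111], [0.396, -0.084, -0.915]]
wrist_force: [-0.4, 0.5, 0.0]
gripper_width: 0.006
gripper_force: 0.0
```

```bash
python3 - <<'E'
from h import *
R["orange"]=((4,150,60),(15,255,255))
T=capture("top");S=capture("side");print(blobs(T,"orange",(150,180,325,340)),blobs(S,"orange",(190,100,325,230)))
# predicted side px of grip mid at angles, two hinge guesses
for hx in(.591,.604):
  for d in(74,60,45,30,20,0,-12):
    t=np.radians(d);r=.115;P=[hx-r*np.sin(t)*.996,.194-r*np.sin(t)*.087,.106+r*np.cos(t)];print(hx,d,proj(S,P).round(0),proj(T,P).round(0))
E
```

```text
[(np.int32(12), [265, 188, 12, 2], [270.5, 188.1]), (np.int32(19), [317, 189, 1, 19], [317.0, 198.0]), (np.int32(16), [318, 223, 1, 16], [318.0, 230.5]), (np.int32(12), [319, 250, 1, 12], [319.0, 255.5]), (np.int32(8), [320, 265, 1, 8], [320.0, 268.5]), (np.int32(7), [294, 279, 7, 1], [297.0, 279.0]), (np.int32(9), [306, 278, 9, 1], [310.0, 278.0]), (np.int32(7), [269, 281, 7, 1], [272.0, 281.0]), (np.int32(9), [281, 280, 9, 1], [285.0, 280.0]), (np.int32(9), [244, 283, 9, 1], [248.0, 283.0]), (np.int32(8), [257, 282, 8, 1], [260.5, 282.0])] [(np.int32(238), [206, 148, 26, 21], [217.9, 157.9]), (np.int32(16), [247, 215, 11, 6], [252.1, 218.2]), (np.int32(8), [209, 218, 6, 4], [210.9, 218.9])]
0.591 74 [209. 177.] [211. 267.]
0.591 60 [211. 169.] [209. 263.]
0.591 45 [217. 160.] [206. 256.]
0.591 30 [224. 153.] [204. 245.]
0.591 20 [230. 149.] [203. 236.]
0.591 0 [244. 144.] [201. 218.]
0.591 -12 [252. 143.] [200. 207.]
0.604 74 [213. 176.] [211. 262.]
0.604 60 [216. 168.] [209. 257.]
0.604 45 [221. 160.] [206. 250.]
0.604 30 [229. 152.] [204. 239.]
0.604 20 [235. 148.] [203. 230.]
0.604 0 [248. 143.] [201. 212.]
0.604 -12 [256. 142.] [200. 201.]
```

```bash
python3 - <<'E'
from h import *
R["orange"]=((4,150,60),(15,255,255))
S=capture("side");print(blobs(S,"orange",(190,100,240,200)));cv2.imwrite("pics/f.png",cv2.resize(S["image"][100:250,150:350],(800,600),interpolation=cv2.INTER_CUBIC))
E
```

```text
[(np.int32(235), [204, 150, 26, 20], [216.2, 159.8])]
```

View pics/f.png

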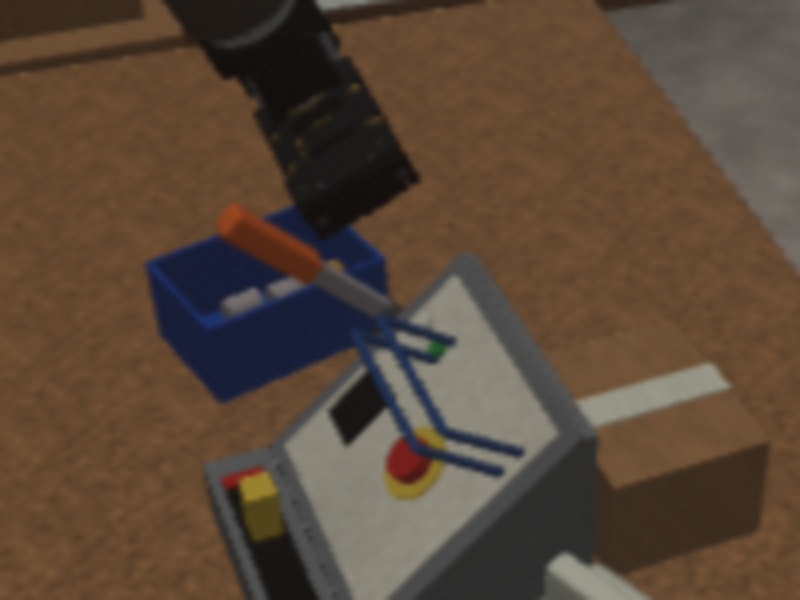

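The lever is falling back to the robot side, with its tip at (230,220) in the picture. I'll regrip nearer its end.

Emit:
move_arm --targets "0 0 0.8 0;-0.2 0 0.8 0;-0.8 -0.1 0 0;-0.8 -0.1 0 0;-0.8 -0.1 0 0;-0.8 -0.1 0 0;-0.8 -0.1 0 0;-0.2 0 0 0;0 0 0 0;0 0 0 0" --gripper 60

```text
time_s: 18.07
tcp_pos: [0.4792, 0.1834, 0.2418]
ee_rot: [[0.917, 0.086, 0.39], [0.046, -0.993, 0.112], [0.396, -0.085, -0.914]]
wrist_force: [0.8, -0.5, 0.8]
gripper_width: 0.649
gripper_force: 0.0
```

```bash
sed -i 's/\[.493,.1895,.140\]/[.471,.1815,.143]/;s/H=.*;r=/H=np.array([.600,.193,.106]);r=/' q2.py; python3 q2.py;python3 - <<'E'
from h import *
R["orange"]=((4,150,60),(15,255,255))
T=capture("top");S=capture("side");print(blobs(T,"orange",(185,220,225,320)),blobs(S,"orange",(190,100,240,200)))
E
```

```text
[ 45.1  -1.4 -37.5  20.4 -34.4  33.9] tcp [0.4792 0.1834 0.2418] R [[0.917, 0.086, 0.39], [0.046, -0.993, 0.112], [0.396, -0.085, -0.914]] [ 0.8 -0.5  0.8] 0.6490079393185585 0.0
grasp [0.4718 0.1812 0.2592] to go [-0.03  0.01 -4.65]
lever ang from vert toward robot 39.930220740654576 rad 0.1997298715382979
[(np.int32(263), [206, 250, 11, 26], [210.7, 262.2]), (np.int32(30), [206, 279, 9, 5], [210.2, 281.1])] [(np.int32(247), [195, 174, 28, 9], [208.4, 178.0])]
```

Emit:
move_arm --targets "0 0 -0.7 0;0 0 -0.7 0;0 0 -0.7 0;0 0 -0.7 0;0 0 -0.6 0;0 0 -0.6 0;0 0 -0.6 0;0 0 0 0;0 0 0 0"

```text
time_s: 18.92
tcp_pos: [0.4801, 0.1812, 0.1292]
ee_rot: [[0.919, 0.081, 0.386], [0.043, -0.993, 0.107], [0.392, -0.081, -0.916]]
wrist_force: [0.4, 0.1, 0.5]
gripper_width: 0.688
gripper_force: 0.0
```

```bash
python3 q2.py
```

```text
[ 35.7   6.8 -55.3  55.4  -9.7   4.5] tcp [0.4801 0.1812 0.1292] R [[0.919, 0.081, 0.386], [0.043, -0.993, 0.107], [0.392, -0.081, -0.916]] [0.4 0.1 0.5] 0.6879599740400506 0.0
grasp [0.4728 0.1791 0.1466] to go [-0.07  0.09 -0.14]
lever ang from vert toward robot 72.30083302711846 rad 0.1335263614536658
```

Emit:
move_arm --targets "-0.07 0.08 -0.14 0;0 0 0 0;0 0 0 0;0 0 0 0;0 0 0 0;0 0 0 0;0 0 0 0" --gripper 10

```text
time_s: 19.5
tcp_pos: [0.478, 0.1836, 0.1282]
ee_rot: [[0.919, 0.082, 0.386], [0.045, -0.993, 0.105], [0.393, -0.079, -0.916]]
wrist_force: [1.2, -1.3, 1.8]
gripper_width: 0.26
gripper_force: 30.0
```

```bash
python3 q2.py
```

```text
[ 35.4   6.8 -55.8  57.7  -9.4   2.5] tcp [0.478  0.1836 0.1282] R [[0.919, 0.082, 0.386], [0.045, -0.993, 0.105], [0.393, -0.079, -0.916]] [ 1.2 -1.3  1.8] 0.2601345074545947 29.962882242471096
grasp [0.4707 0.1816 0.1456] to go [ 0.01 -0.   -0.11]
lever ang from vert toward robot 72.95866656756243 rad 0.13526743590859042
```

Emit:
move_arm --targets "0.16 0.01 0.44 0;0.19 0.02 0.43 0;0.24 0.02 0.4 0;0.26 0.02 0.4 0;0.3 0.03 0.36 0;0.33 0.03 0.34 0;0 0 0 0"

```text
time_s: 20.08
tcp_pos: [0.5144, 0.1867, 0.1843]
ee_rot: [[0.92, 0.081, 0.384], [0.044, -0.994, 0.104], [0.39, -0.079, -0.917]]
wrist_force: [-0.7, 1.3, -4.4]
gripper_width: 0.264
gripper_force: 29.8
```

```bash
python3 q2.py
```

```text
[ 41.3   6.  -40.   24.7 -24.8  31.7] tcp [0.5144 0.1867 0.1843] R [[0.92, 0.081, 0.384], [0.044, -0.994, 0.104], [0.39, -0.079, -0.917]] [-0.7  1.3 -4.4] 0.2641737380221877 29.804790768030784
grasp [0.5071 0.1848 0.2017] to go [-1.45 -0.13 -2.35]
lever ang from vert toward robot 44.125790993256274 rad 0.13336028581111245
```

Emit:
move_arm --targets "0.36 0.03 0.29 0;0.37 0.03 0.27 0;0.41 0.03 0.22 0;0 0 0 0"

```text
time_s: 20.42
tcp_pos: [0.543, 0.1894, 0.204]
ee_rot: [[0.919, 0.082, 0.385], [0.044, -0.993, 0.105], [0.391, -0.08, -0.917]]
wrist_force: [-4.6, 3.4, -0.7]
gripper_width: 0.269
gripper_force: 29.6
```

```bash
python3 q2.py
```

```text
[ 39.6   7.5 -33.5  19.9 -28.8  38.3] tcp [0.543  0.1894 0.204 ] R [[0.919, 0.082, 0.385], [0.044, -0.993, 0.105], [0.391, -0.08, -0.917]] [-4.6  3.4 -0.7] 0.2693924098925528 29.611343642463908
grasp [0.5357 0.1874 0.2214] to go [-2.59 -0.24 -3.14]
lever ang from vert toward robot 29.13651637365614 rad 0.1321410083258201
```

Emit:
move_arm --targets "0.42 0.05 0.21 0;0.42 0.05 0.17 0;0 0 0 0"

```text
time_s: 20.67
tcp_pos: [0.5638, 0.1915, 0.2132]
ee_rot: [[0.919, 0.082, 0.385], [0.045, -0.993, 0.105], [0.391, -0.079, -0.917]]
wrist_force: [-1.7, 1.3, -2.6]
gripper_width: 0.266
gripper_force: 29.7
```

```bash
python3 q2.py
```

```text
[ 38.4   9.  -29.5  17.8 -30.9  41.7] tcp [0.5638 0.1915 0.2132] R [[0.919, 0.082, 0.385], [0.045, -0.993, 0.105], [0.391, -0.079, -0.917]] [-1.7  1.3 -2.6] 0.26572454682591184 29.654697733931243
grasp [0.5565 0.1895 0.2306] to go [-3.42 -0.32 -3.51]
lever ang from vert toward robot 19.241857835454162 rad 0.13200369254932456
```

Emit:
move_arm --targets "0.44 0.04 0.14 0;0.44 0.04 0.1 0;0 0 0 0"

```text
time_s: 20.92
tcp_pos: [0.5868, 0.1947, 0.2196]
ee_rot: [[0.918, 0.084, 0.387], [0.045, -0.993, 0.108], [0.394, -0.082, -0.916]]
wrist_force: [0.8, 2.2, -5.7]
gripper_width: 0.236
gripper_force: 33.7
```

```bash
python3 q2.py
```

```text
[ 37.1  10.8 -25.7  16.  -32.3  44.8] tcp [0.5868 0.1947 0.2196] R [[0.918, 0.084, 0.387], [0.045, -0.993, 0.108], [0.394, -0.082, -0.916]] [ 0.8  2.2 -5.7] 0.235764527675266 33.682810761529254
grasp [0.5794 0.1927 0.237 ] to go [-4.34 -0.45 -3.76]
lever ang from vert toward robot 8.924279188664217 rad 0.13257190949031625
```

```bash
python3 - <<'E'
from h import *
R["orange"]=((4,150,50),(15,255,255))
S=capture("side");print(blobs(S,"orange",(190,100,270,200)));cv2.imwrite("pics/k.png",cv2.resize(S["image"][100:220,180:300],(600,600),interpolation=cv2.INTER_CUBIC))
s=sense();print(s['gripper_width'],s['gripper_force'],s['wrist_force'],s['moment'])
E
```

```text
[(np.int32(83), [232, 149, 11, 12], [237.5, 154.5])]
0.23703219960130786 34.1855661446607 [-0.32989552  3.43156794 -5.91766769] [0.32528141 1.38463134 0.2331994 ]
```

View pics/k.png

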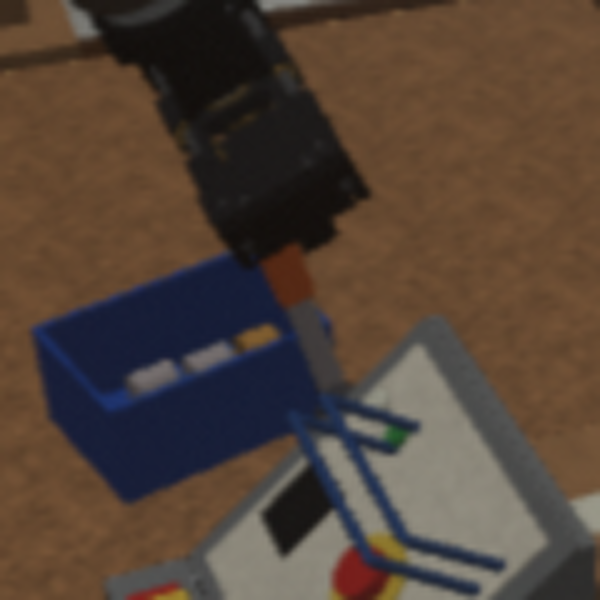

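Emit:
move_arm --targets "0 0 0 0;0 0 0 0;0 0 0 0;0 0 0 0;0 0 0.8 0;0 0 0.8 0;0 0 0.8 0;-0.9 0 0 0;-0.9 0 0 0;-0.9 0 0 0" --gripper 60

```text
time_s: 21.8
tcp_pos: [0.5187, 0.1942, 0.2819]
ee_rot: [[0.917, 0.083, 0.39], [0.044, -0.993, 0.109], [0.396, -0.083, -0.915]]
wrist_force: [-0.4, 0.2, -1.2]
gripper_width: 0.688
gripper_force: 0.0
```

Emit:
move_arm --targets "-0.9 0 0 0;-0.9 -0.1 0 0;-0.9 -0.1 -0.3 0;-0.9 -0.1 -0.5 0;-0.8 0 -0.6 0;-0.5 0 -0.6 0;0 0 -0.6 0;0 0 0 0;0 0 0 0" --gripper 0

```text
time_s: 22.55
tcp_pos: [0.3966, 0.1868, 0.2164]
ee_rot: [[0.918, 0.084, 0.388], [0.046, -0.993, 0.108], [0.395, -0.081, -0.915]]
wrist_force: [1.1, 0.5, 0.2]
gripper_width: 0.093
gripper_force: 0.0
```

```bash
python3 q2.py;python3 - <<'E'
from h import *
R["orange"]=((4,150,60),(15,255,255))
T=capture("top");S=capture("side");print(blobs(T,"orange",(185,220,225,320)),blobs(S,"orange",(190,100,240,200)))
t=1.29
for r in(0,.075,.155):
  P=[.6-r*np.sin(t)*.996,.192-r*np.sin(t)*.087,.106+r*np.cos(t)];print(r,proj(S,P),proj(T,P))
E
```

```text
[ 55.3  -8.3 -49.8  28.2 -33.   16.8] tcp [0.3966 0.1868 0.2164] R [[0.918, 0.084, 0.388], [0.046, -0.993, 0.108], [0.395, -0.081, -0.915]] [1.1 0.5 0.2] 0.09289293552485514 0.0
grasp [0.3892 0.1847 0.2337] to go [ 3.27 -0.13 -3.63]
lever ang from vert toward robot 58.781833438988926 rad 0.2464654352923761
[(np.int32(383), [206, 250, 12, 36], [211.1, 267.6])] [(np.int32(247), [195, 174, 28, 9], [208.4, 178.0])]
0 [249.48636751 176.47998827] [211.33753621 216.72306745]
0.075 [225.44170242 176.69663494] [211.81326285 246.7453361 ]
0.155 [198.18400443 176.9422316 ] [212.34886409 280.54618488]
```

Emit:
move_arm --targets "0 -0.1 -0.7 0;0 -0.1 -0.7 0;0.1 0 -0.7 0;0.1 0 -0.7 0;0.1 0 -0.7 0;0.1 0 -0.7 0;0 0 0 0;0 0 0 0"

```text
time_s: 23.32
tcp_pos: [0.415, 0.1846, 0.1275]
ee_rot: [[0.926, 0.081, 0.369], [0.046, -0.994, 0.103], [0.375, -0.078, -0.924]]
wrist_force: [0.6, -0.2, -0.0]
gripper_width: 0.003
gripper_force: 0.0
```

```bash
python3 q2.py
```

```text
[ 42.5   1.6 -61.1  55.2 -12.2  -1.5] tcp [0.415  0.1846 0.1275] R [[0.926, 0.081, 0.369], [0.046, -0.994, 0.103], [0.375, -0.078, -0.924]] [ 0.6 -0.2 -0. ] 0.0025418296837221963 0.0
grasp [0.408  0.1827 0.145 ] to go [ 2.52 -0.05 -0.08]
lever ang from vert toward robot 78.51631309207211 rad 0.1959224994985536
```

Emit:
move_arm --targets "0.2 0 -0.5 0;0.2 0 -0.5 0;0.1 0 -0.4 0;0 0 0 0;0 0 0 0"

```text
time_s: 23.73
tcp_pos: [0.4271, 0.1869, 0.11]
ee_rot: [[0.933, 0.079, 0.351], [0.049, -0.994, 0.093], [0.356, -0.07, -0.932]]
wrist_force: [0.3, -0.2, 0.2]
gripper_width: 0.006
gripper_force: 0.0
```

```bash
python3 q2.py
```

```text
[ 38.1   4.9 -61.2  62.9  -9.2  -5.4] tcp [0.4271 0.1869 0.11  ] R [[0.933, 0.079, 0.351], [0.049, -0.994, 0.093], [0.356, -0.07, -0.932]] [ 0.3 -0.2  0.2] 0.005835503953579493 0.0
grasp [0.4204 0.1851 0.1277] to go [ 2.02 -0.14  0.61]
lever ang from vert toward robot 83.0963504420127 rad 0.1808629732203183
```

Emit:
move_arm --targets "0.4 -0.1 0 0;0.3 -0.1 0 0;0.2 0 0 0;0 0 0 0"

```text
time_s: 24.07
tcp_pos: [0.4437, 0.1802, 0.1064]
ee_rot: [[0.936, 0.084, 0.343], [0.056, -0.994, 0.091], [0.349, -0.066, -0.935]]
wrist_force: [-15.8, -1.8, 2.7]
gripper_width: 0.006
gripper_force: 7.0
```

```bash
python3 q2.py
```

```text
[ 37.4   6.6 -59.2  57.9  -9.3   0.5] tcp [0.4437 0.1802 0.1064] R [[0.936, 0.084, 0.343], [0.056, -0.994, 0.091], [0.349, -0.066, -0.935]] [-15.8  -1.8   2.7] 0.00628445702404211 6.957928192470604
grasp [0.4372 0.1785 0.1242] to go [1.35 0.12 0.75]
lever ang from vert toward robot 83.6284532351471 rad 0.1638177694905733
```

Emit:
move_arm --targets "0.1 0 0.4 0;0.15 0.01 0.4 0;0.2 0.02 0.4 0;0 0 0 0"

```text
time_s: 24.4
tcp_pos: [0.4615, 0.1843, 0.1406]
ee_rot: [[0.932, 0.08, 0.354], [0.049, -0.994, 0.096], [0.359, -0.072, -0.93]]
wrist_force: [-1.8, 0.0, 1.5]
gripper_width: 0.002
gripper_force: 0.8
```

```bash
cat > l.py <<'E'
from h import *
R["orange"]=((4,150,50),(15,255,255))
S=capture("side");b=max(blobs(S,"orange",(190,100,270,200)));T=capture("top");print(b,blobs(T,"orange",(185,190,225,320)))
for d in(74,60,45,30,20,10,0,-12):
    t=np.radians(d);r=.115;P=[.596-r*np.sin(t)*.996,.193-r*np.sin(t)*.087,.106+r*np.cos(t)];print(d,proj(S,P).round(0),end=" ")
E
python3 q2.py;python3 l.py
```

```text
[ 43.8   5.1 -50.5  33.9 -18.3  19.2] tcp [0.4615 0.1843 0.1406] R [[0.932, 0.08, 0.354], [0.049, -0.994, 0.096], [0.359, -0.072, -0.93]] [-1.8  0.   1.5] 0.00218991545943832 0.7545657390707219
grasp [0.4548 0.1824 0.1583] to go [ 0.65 -0.04 -0.61]
lever ang from vert toward robot 70.19554328932799 rad 0.15429740475278453
(np.int32(200), [202, 161, 25, 14], [214.2, 167.6]) [(np.int32(355), [202, 245, 13, 34], [208.2, 261.0])]
74 [211. 177.] 60 [213. 169.] 45 [219. 160.] 30 [226. 153.] 20 [232. 149.] 10 [239. 146.] 0 [246. 144.] -12 [254. 143.]
```

Emit:
move_arm --targets "0.35 0.03 0.4 0;0.38 0.03 0.4 0;0.42 0.03 0.33 0;0.44 0.04 0.33 0;0 0 0 0"

```text
time_s: 24.92
tcp_pos: [0.5031, 0.1864, 0.1765]
ee_rot: [[0.932, 0.079, 0.355], [0.048, -0.994, 0.094], [0.36, -0.071, -0.93]]
wrist_force: [0.5, -0.5, -0.2]
gripper_width: 0.005
gripper_force: 0.3
```

```bash
python3 q2.py;python3 l.py
```

```text
[ 42.2   6.2 -39.6  22.1 -26.6  33.3] tcp [0.5031 0.1864 0.1765] R [[0.932, 0.079, 0.355], [0.048, -0.994, 0.094], [0.36, -0.071, -0.93]] [ 0.5 -0.5 -0.2] 0.00454562667137301 0.26830106478882954
grasp [0.4963 0.1846 0.1942] to go [-1.01 -0.12 -2.05]
lever ang from vert toward robot 49.619547788788715 rad 0.136093824532857
(np.int32(127), [217, 146, 17, 22], [225.6, 157.6]) [(np.int32(283), [197, 235, 16, 26], [204.7, 246.9])]
74 [211. 177.] 60 [213. 169.] 45 [219. 160.] 30 [226. 153.] 20 [232. 149.] 10 [239. 146.] 0 [246. 144.] -12 [254. 143.]
```

Emit:
move_arm --targets "0.45 0.04 0.2 0;0.45 0.04 0.2 0;0.5 0.04 0.12 0;0.5 0.04 0.08 0;0 0 0 0"

```text
time_s: 25.43
tcp_pos: [0.5494, 0.1893, 0.1894]
ee_rot: [[0.933, 0.078, 0.352], [0.049, -0.995, 0.092], [0.357, -0.068, -0.932]]
wrist_force: [-0.2, 0.7, 1.0]
gripper_width: 0.004
gripper_force: 0.0
```

```bash
python3 q2.py;python3 l.py
```

```text
[ 39.    9.8 -31.4  17.3 -30.4  41.2] tcp [0.5494 0.1893 0.1894] R [[0.933, 0.078, 0.352], [0.049, -0.995, 0.092], [0.357, -0.068, -0.932]] [-0.2  0.7  1. ] 0.004477494099057646 0.0
grasp [0.5427 0.1876 0.2071] to go [-2.87 -0.24 -2.56]
lever ang from vert toward robot 29.560335507776784 rad 0.11618773702168564
(np.int32(47), [235, 152, 9, 9], [239.2, 156.4]) [(np.int32(173), [194, 223, 17, 15], [202.1, 229.2])]
74 [211. 177.] 60 [213. 169.] 45 [219. 160.] 30 [226. 153.] 20 [232. 149.] 10 [239. 146.] 0 [246. 144.] -12 [254. 143.]
```

Emit:
move_arm --targets "0.4 0.03 0.05 0;0.4 0.03 0 0;0.4 0.03 0 0;0.3 0.03 0 0;0 0 0 0;0 0 0 0;0 0 0 0"

```text
time_s: 26.12
tcp_pos: [0.5858, 0.1923, 0.1908]
ee_rot: [[0.933, 0.079, 0.351], [0.049, -0.995, 0.092], [0.356, -0.068, -0.932]]
wrist_force: [-0.9, 0.8, 0.6]
gripper_width: 0.008
gripper_force: 0.0
```

```bash
python3 q2.py;python3 l.py
```

```text
[ 36.7  13.1 -26.   14.9 -31.9  45.7] tcp [0.5858 0.1923 0.1908] R [[0.933, 0.079, 0.351], [0.049, -0.995, 0.092], [0.356, -0.068, -0.932]] [-0.9  0.8  0.6] 0.00784484913293573 0.0
grasp [0.5792 0.1905 0.2085] to go [-4.33 -0.36 -2.62]
lever ang from vert toward robot 11.495224938497936 rad 0.10458246175095072
(np.int32(182), [247, 129, 12, 29], [253.1, 141.2]) [(np.int32(245), [192, 197, 17, 20], [199.7, 206.2])]
74 [211. 177.] 60 [213. 169.] 45 [219. 160.] 30 [226. 153.] 20 [232. 149.] 10 [239. 146.] 0 [246. 144.] -12 [254. 143.]
```

Emit:
move_arm --targets "-0.6 0 0 0;-0.8 0 0.4 0;-0.6 0 1 0;0 -0.4 1 0;-0.4 -0.8 0 0;-0.4 -0.9 0 0;-0.5 -0.9 0 0;-0.5 -0.9 0 0;-0.5 -0.9 0 0;-0.4 -0.8 0 0" --gripper 50

```text
time_s: 27.05
tcp_pos: [0.467, 0.0512, 0.2511]
ee_rot: [[0.933, 0.079, 0.351], [0.05, -0.994, 0.093], [0.357, -0.069, -0.932]]
wrist_force: [0.7, 0.0, 0.6]
gripper_width: 0.558
gripper_force: 0.0
```

Emit:
move_arm --targets "0 0 -0.5 0;0 0 -0.5 0;0 0 0 0;0 0 0 0"

```text
time_s: 27.38
tcp_pos: [0.4681, 0.0522, 0.226]
ee_rot: [[0.933, 0.079, 0.351], [0.05, -0.995, 0.092], [0.356, -0.068, -0.932]]
wrist_force: [0.8, 0.2, 0.0]
gripper_width: 0.574
gripper_force: 0.0
```

```bash
cat > m.py <<'E'
from h import *
s=sense();print(s['joints'].round(1),s['tcp_pos'].round(4),s['ee_rot'].round(3).tolist(),s['wrist_force'].round(1),s['gripper_width'],s['time_s'])
T=capture("top");S=capture("side")
for b in blobs(T,"yellow",(225,255,325,290)):
    m=onz(T,b[2],.097)-[.580,.0415,.097];print("T",b,m+[.58,.0415,.097],"loc y",-.0872*m[0]+.9962*m[1],"loc x",.9962*m[0]+.0872*m[1])
print("S",blobs(S,"yellow",(200,210,245,265)))
b=blobs(T,"orange",(185,190,225,320));print("lever",b)
E
python3 m.py
```

```text
[ 29.7  -4.1 -37.7   9.2 -36.1  57.7] [0.4681 0.0522 0.226 ] [[0.933, 0.079, 0.351], [0.05, -0.995, 0.092], [0.356, -0.068, -0.932]] [0.8 0.2 0. ] 0.5742696930986133 27.3833
T (np.int32(101), [265, 267, 11, 11], [270.1, 272.2]) [0.46778009 0.04916822 0.097     ] loc y 0.017424656360598416 loc x -0.11112480257125285
T (np.int32(20), [279, 286, 19, 2], [287.7, 286.4]) [0.43442715 0.00665571 0.097     ] loc y -0.022017932432333933 loc x -0.14805809315211632
S [(np.int32(51), [210, 218, 9, 8], [213.9, 221.8])]
lever [(np.int32(169), [192, 197, 17, 20], [201.5, 208.4])]
```

Emit:
move_arm --targets "0 -0.1 -0.8 0;0 0 -0.8 0;0 0 -0.8 0;0 0 -0.8 0;0 0 -0.7 0;0 0 0 0;0 0 0 0"

```text
time_s: 28.07
tcp_pos: [0.4686, 0.0499, 0.1285]
ee_rot: [[0.933, 0.079, 0.35], [0.05, -0.995, 0.091], [0.356, -0.068, -0.932]]
wrist_force: [0.5, -1.0, -0.1]
gripper_width: 0.577
gripper_force: 0.0
```

```bash
python3 m.py
```

```text
[ 28.4   3.9 -49.5  17.5 -16.7  49.6] [0.4686 0.0499 0.1285] [[0.933, 0.079, 0.35], [0.05, -0.995, 0.091], [0.356, -0.068, -0.932]] [ 0.5 -1.  -0.1] 0.5766389727364328 28.0667
T (np.int32(84), [265, 267, 11, 9], [270.1, 271.5]) [0.4694486  0.04918309 0.097     ] loc y 0.017293974716004135 loc x -0.10946134430070732
T (np.int32(10), [284, 281, 10, 1], [288.5, 281.0]) [0.44725084 0.00481009 0.097     ] loc y -0.024974763168371175 loc x -0.1354440743957811
S [(np.int32(38), [210, 220, 9, 6], [213.7, 222.6])]
lever [(np.int32(168), [192, 197, 17, 20], [201.4, 208.4])]
```

Emit:
move_arm --targets "0 0 -0.6 0;0 0 -0.6 0;0 0 -0.6 0;0 0 -0.4 0;0 0 0 0;0 0 0 0"

```text
time_s: 28.67
tcp_pos: [0.4733, 0.0474, 0.0884]
ee_rot: [[0.939, 0.083, 0.333], [0.051, -0.994, 0.102], [0.339, -0.078, -0.938]]
wrist_force: [0.9, 0.2, -0.7]
gripper_width: 0.572
gripper_force: 0.0
```

```bash
python3 m.py
```

```text
[ 26.3   9.  -52.2  20.5  -9.2  48. ] [0.4733 0.0474 0.0884] [[0.939, 0.083, 0.333], [0.051, -0.994, 0.102], [0.339, -0.078, -0.938]] [ 0.9  0.2 -0.7] 0.5717487463590906 28.6667
T (np.int32(40), [265, 267, 10, 5], [269.7, 269.4]) [0.47444822 0.05019087 0.097     ] loc y 0.017861959418081955 loc x -0.10439283778064316
T (np.int32(30), [266, 275, 10, 3], [270.5, 276.0]) [0.45873854 0.0481256  0.097     ] loc y 0.01717442273910321 loc x -0.12022291497115238
T (np.int32(8), [288, 276, 8, 1], [291.5, 276.0]) [ 0.45919495 -0.00232446  0.097     ] loc y -0.03312372500023655 loc x -0.1241674835307506
S []
lever [(np.int32(175), [192, 197, 17, 20], [200.9, 208.2])]
```

Emit:
move_arm --targets "-0.1 0.05 -0.5 0;-0.1 0 -0.4 0;0 0 0 0;0 0 0 0"

```text
time_s: 29.1
tcp_pos: [0.4704, 0.0453, 0.0745]
ee_rot: [[0.945, 0.085, 0.315], [0.053, -0.993, 0.109], [0.322, -0.086, -0.943]]
wrist_force: [0.1, 0.0, 0.3]
gripper_width: 0.574
gripper_force: 0.0
```

```bash
python3 m.py|head -1
```

```text
[ 26.2  10.7 -51.1  14.9  -9.2  53.6] [0.4704 0.0453 0.0745] [[0.945, 0.085, 0.315], [0.053, -0.993, 0.109], [0.322, -0.086, -0.943]] [0.1 0.  0.3] 0.5737125970810525 29.1
```

Emit:
move_arm --targets "-0.03 0.3 0 0;-0.03 0.3 0 0;-0.03 0.3 0 0;-0.03 0.3 0 0;0 0 0 0"

```text
time_s: 29.62
tcp_pos: [0.4681, 0.0745, 0.078]
ee_rot: [[0.947, 0.088, 0.308], [0.056, -0.992, 0.112], [0.315, -0.089, -0.945]]
wrist_force: [-0.3, -0.3, -0.6]
gripper_width: 0.571
gripper_force: 0.0
```

```bash
python3 m.py
```

```text
[ 29.7  10.3 -52.2  20.1  -9.2  45.2] [0.4681 0.0745 0.078 ] [[0.947, 0.088, 0.308], [0.056, -0.992, 0.112], [0.315, -0.089, -0.945]] [-0.3 -0.3 -0.6] 0.5714969201869473 29.6167
T (np.int32(40), [260, 268, 10, 5], [264.5, 269.6]) [0.47386172 0.06271061 0.097     ] loc y 0.03038527230390032 loc x -0.10388538696524532
T (np.int32(29), [260, 275, 10, 4], [264.7, 276.3]) [0.45789816 0.06207084 0.097     ] loc y 0.031139955826550922 loc x -0.11984407173465406
S []
lever [(np.int32(166), [192, 197, 17, 20], [201.3, 208.5])]
```

Emit:
move_arm --targets "-0.02 0.25 -0.05 0;-0.02 0.25 -0.05 0;-0.02 0.2 -0.05 0;0 0 0 0"

```text
time_s: 30.05
tcp_pos: [0.4674, 0.0898, 0.0772]
ee_rot: [[0.95, 0.086, 0.3], [0.055, -0.992, 0.11], [0.307, -0.088, -0.948]]
wrist_force: [2.2, -7.7, 1.9]
gripper_width: 0.575
gripper_force: 4.2
```

```bash
python3 m.py
```

```text
[ 31.4  10.6 -52.4  22.3  -9.4  41.3] [0.4674 0.0898 0.0772] [[0.95, 0.086, 0.3], [0.055, -0.992, 0.11], [0.307, -0.088, -0.948]] [ 2.2 -7.7  1.9] 0.575389827318164 30.05
T (np.int32(32), [254, 268, 10, 4], [258.7, 269.8]) [0.47326232 0.0766821  0.097     ] loc y 0.04435593464142332 loc x -0.10326419916280295
T (np.int32(32), [254, 275, 10, 4], [258.3, 276.2]) [0.45799669 0.07747759 0.097     ] loc y 0.04647956819957335 loc x -0.1184024466346868
S []
lever [(np.int32(166), [192, 197, 17, 20], [201.4, 208.5])]
```

At the red stop. Now slide to green.

Emit:
move_arm --targets "0.03 -0.4 0 0;0.03 -0.4 0 0;0.03 -0.4 0 0;0.03 -0.4 0 0;0.03 -0.4 0 0;0.03 -0.4 0 0;0.03 -0.4 0 0;0.03 -0.4 0 0;0.03 -0.4 0 0;0 0 0 0"

```text
time_s: 30.98
tcp_pos: [0.4757, 0.0006, 0.0776]
ee_rot: [[0.949, 0.085, 0.303], [0.053, -0.992, 0.114], [0.31, -0.092, -0.946]]
wrist_force: [-0.2, 0.1, 0.6]
gripper_width: 0.572
gripper_force: 0.0
```

```bash
python3 m.py
```

```text
[ 19.5  11.2 -43.7  -1.3 -16.2  75.8] [0.4757 0.0006 0.0776] [[0.949, 0.085, 0.303], [0.053, -0.992, 0.114], [0.31, -0.092, -0.946]] [-0.2  0.1  0.6] 0.5721621671123966 30.9833
T (np.int32(34), [281, 266, 10, 4], [285.8, 267.7]) [0.47883997 0.0114786  0.097     ] loc y -0.021086161344305035 loc x -0.10339348951876925
T (np.int32(29), [282, 273, 9, 4], [285.8, 274.1]) [0.46359135 0.01138617 0.097     ] loc y -0.019848562903295217 loc x -0.11859222606513956
S []
lever [(np.int32(168), [192, 197, 17, 20], [201.2, 208.4])]
```

Emit:
move_arm --targets "0.03 -0.35 0 0;0.03 -0.35 0 0;0.02 -0.25 0 0;0.02 -0.2 0 0;0 0 0 0;0 0 0 0"

```text
time_s: 31.58
tcp_pos: [0.4774, -0.0256, 0.0774]
ee_rot: [[0.949, 0.088, 0.302], [0.055, -0.992, 0.115], [0.31, -0.093, -0.946]]
wrist_force: [-2.4, 13.0, 0.2]
gripper_width: 0.576
gripper_force: 6.6
```

```bash
python3 m.py
```

```text
[ 15.1  11.7 -41.2  -6.  -18.5  84.6] [ 0.4774 -0.0256  0.0774] [[0.949, 0.088, 0.302], [0.055, -0.992, 0.115], [0.31, -0.093, -0.946]] [-2.4 13.   0.2] 0.5762879341406025 31.5833
T (np.int32(30), [292, 265, 9, 5], [296.1, 266.9]) [ 0.48096147 -0.01327056  0.097     ] loc y -0.04592626693216946 loc x -0.10343817905323333
T (np.int32(28), [293, 272, 9, 4], [296.9, 273.6]) [ 0.46501935 -0.01525729  0.097     ] loc y -0.04651530231979749 loc x -0.11949295752422587
S []
lever [(np.int32(173), [192, 197, 17, 20], [201.1, 208.2])]
```

Emit:
move_arm --targets "0 -0.0 0 0;-0.03 0.3 0 0;-0.02 0.2 0 0;0 0 0.5 0;0 0 0.8 0;0 0 0.8 0;0 0 0.8 0;-0.2 0 1 0;-0.2 0 1 0;0 0 0 0"

```text
time_s: 32.52
tcp_pos: [0.4682, -0.0145, 0.2053]
ee_rot: [[0.946, 0.09, 0.311], [0.056, -0.992, 0.115], [0.319, -0.091, -0.943]]
wrist_force: [1.1, -1.2, 0.3]
gripper_width: 0.577
gripper_force: 0.0
```

Emit:
move_arm --targets "-0.3 0 1 0;-0.3 0 1 0;-0.3 0 0.5 0;0 0 0 0;0 0 0 0;0 0 0 0"

```text
time_s: 33.02
tcp_pos: [0.4428, -0.0152, 0.261]
ee_rot: [[0.95, 0.087, 0.3], [0.055, -0.992, 0.113], [0.307, -0.091, -0.947]]
wrist_force: [-0.8, 0.2, -0.4]
gripper_width: 0.572
gripper_force: 0.0
```

```bash
python3 m.py; python3 l.py
```

```text
[ 18.7  -7.1 -30.5  -0.9 -47.9  76. ] [ 0.4428 -0.0152  0.261 ] [[0.95, 0.087, 0.3], [0.055, -0.992, 0.113], [0.307, -0.091, -0.947]] [-0.8  0.2 -0.4] 0.571846584639889 33.0167
T (np.int32(98), [291, 265, 11, 11], [295.6, 270.2]) [ 0.47308561 -0.01210287  0.097     ] loc y -0.04407624266448245 loc x -0.11118228155456913
S [(np.int32(62), [216, 233, 10, 9], [220.3, 237.3])]
lever [(np.int32(169), [192, 197, 17, 20], [201.6, 208.4])]
(np.int32(267), [246, 129, 13, 29], [251.9, 142.6]) [(np.int32(252), [192, 197, 17, 21], [199.9, 206.5])]
74 [211. 177.] 60 [213. 169.] 45 [219. 160.] 30 [226. 153.] 20 [232. 149.] 10 [239. 146.] 0 [246. 144.] -12 [254. 143.]
```

```bash
python3 -c "
from station import *;print(finish_job())"
```

```text
the job is handed in; nothing more can be done
None
```

Job handed in at about 33 s of the 64 s limit: pressing the test button tripped the lever; the lever is back home and standing by itself, after two grip lifts slipped and dropped it and a third lift from below worked; the marker was slid from the red stop to the green stop. The bin, carton and canister were never deliberately touched, though I did not re-measure them at the end.

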